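# Load the vial carrier into the bench reader

## Robot

A 6-joint arm with a two-finger parallel gripper is mounted at the origin on the work surface. World frame = base frame: x ahead of the robot, y to its left, z up, the work surface at z = 0. Lengths are in m, angles in rad, forces in N, time in s.
With the tool pointing down it reaches from about 0.325 to 0.775 m from the base axis. Payload 5.5 kg.
Tool frame: the origin (TCP) lies between the finger pads; the fingertips stand 8 mm ahead of it and the grasp point (between the pads) lies 11 mm behind it (tcp_to_tips is the distance from the TCP to the fingertips, in m); z points along the fingers, y is the direction in which the jaws open and shut (so a half turn about z gives the same grasp; the last joint's range is limited). The gripper opens to 88 mm and grips with 3 to 60 N. Pads are 20 mm wide; open, the fingers measure 115 mm over their backs; the gripper's body (75 mm by 178 mm) begins 61 mm behind the grasp point.
Start: joints at [-0.057, 0.091, 1.231, -0, 1.82, -0.057], TCP at [0.6, -0, 0.231] pointing down, gripper open.
Joint ranges: [-2.87, 2.87], [-0.86, 2.18], [0.17, 2.46], [-1.51, 4.65], [0.06, 2.69], [-2.65, 2.65]. Speed limits (rad/s): [2.57, 2.57, 3.01, 3.14, 3.14, 3.14].

## Interface

Orientations are given as a unit quaternion [w, x, y, z].
In Python, from bench import * gives the robot as it stands. Calls block until the motion is done:
- move_to(position, orientation): joint-space move of the TCP to a pose.
- move_l(position, speed=0.15, orientation=None): straight line of the TCP; orientation=None keeps the orientation; speed is the mean speed in m/s.
- movej(angles): joint-space move.
- gripper_open() and close(): open the fingers fully, or close them until they stop; the grip force is fixed at half the most.
- hold(seconds).
- inverse_kinematics(position, orientation): joint angles nearest the present ones, or None.
- state(): the state.
- get_image(name): name is "scene" or "side" or "wrist"; returns a dict with "frame" (480x640x3 uint8, blue, green, red), "depth" (480x640 float32, m along the optical axis (not along the pixel's ray), 0 where there is no reading), "camera_matrix" (3x3 intrinsics, pixels), "view" (4x4, takes a point from world to camera coordinates). Camera axes: x right, y up, looking along -z (the intrinsics and any distortion apply to the point x, -y, -z); pixel columns grow to the right and rows downward; lengths in m; the calibration is good to about 2 mm. A picture is of the moment at which its call begins.
A pose or a line that the arm cannot do raises IKError and nothing moves.
- job_done(): hands the job in, once; it reports no verdict.
The state is a dict: "time": time; "joint_pos": joint angles; "dq": joint speeds; "joint_torque": joint torques, N m; "ee_pos": TCP position; "ee_rot": TCP orientation; "ft_force": force on the tool from outside, world axes, zero at the start; "moment": the same for the moment, N m; "finger_gap": finger opening in m.
Only numpy, scipy, OpenCV 4.12 (cv2) and the standard library are available. Lean on these libraries where they do the work, as an engineer would, in place of code of your own. Each camera call takes 0.05 s, during which the arm holds its last target.

## Task

Load the sample into the bench reader: with closed fingertips, gently push the vial carrier that stands in the slot of the loading deck along the slot to its corner, then round the corner and on along the second leg until it is fully home against the back of the reader's bay. Only push it: never pinch, lift or tip it. Leave the loose vial, the bottle and the dish where they stand, and draw the hand back clear at the end.

Things in the scene. Friction and masses are not known exactly. Their poses are not given: they have to be found in the camera images.
- deck: Fixed aluminium loading deck, 18 mm high, x -115 to 50, y -185 to 50 mm in its own frame (z up, place and yaw vary). Origin: corner of the L slot, at bench height. Slot 16 mm wide, 13 mm deep. Leg one runs along y, pin centre from y = -130 mm to the corner; leg two from the corner along -x to x = -80 mm.
- fence (a point): On the deck: middle of the guide fence's top, 36 mm above the bench, axes as the deck's. The steel fence is 104 mm long along deck x (-70 to 34), 6 mm thick, 18 mm high above the deck; its face is at deck y = 29.5 mm, where the carrier's rim stops at the corner (carrier at y = 1.5 mm).
- bay (a point): On the deck: where the carrier's origin lies when fully home (deck x -81, y 0, z 18 mm), axes as the deck's. The white reader's flat face at deck x = -109 mm is the back of the bay; its housing is 55 mm high, x -235 to -109, y -95 to 95 mm. Two jaws flank the bay: 45 mm high above the bench, x -112 to -74, y 37 to 75 mm either side.
- carrier: Loose round grey puck, diameter 56, 22 mm high, with a collar (34 wide, 6 high) and amber white-capped vial (23 wide) fixed on it; 50 mm high in all, about 0.3 kg. Origin: centre of the puck's underside, on the deck top. A pin, diameter 11, reaches 10 mm down into the slot. Starts in leg one, 100 to 130 mm short of the corner. Slides with a few N of friction; push it low, on the puck.
- spare_vial: Bystander: loose amber vial with white cap, 23 mm in diameter, 46 mm high, standing on the deck inside the L. Origin: centre of its underside.
- bottle: Bystander: capped reagent bottle, 56 mm in diameter, 95 mm high, standing on the bench beyond the deck's +y side. Origin: centre of its underside.
- dish: Bystander: small white open cup, 64 mm in diameter, 45 mm high, standing on the bench beyond the deck's +x side. Origin: centre of its underside.
Not all that is in view belongs to the job. Leave any yellow look-alike of the carrier alone.

How it is judged:
By the outcome, as a careful person would: the job done as asked, in the order asked, and still so for the second after the job is handed in, with the robot touching nothing.
It also fails if it takes over 48 s, if anything falls off the work surface, if the arm or the gripper's body presses on something with over 40 N, if the wrist force passes 120 N, or if a joint passes its speed limit or range.

## Working session

There is one attempt and no reset: what is moved stays moved. The work goes in short steps, each a Python script; the robot and the scene stay as the last script left them, time stands still between calls to the robot, and variables do not carry over. Pictures are saved under pics/ and viewed, and the job is handed in when it is done.

```bash
ls; mkdir -p pics
python3 - <<'E'
from bench import *
import cv2,numpy as np,pickle
d={}
for n in("scene","side","wrist"):
    g=get_image(n);d[n]=g;cv2.imwrite(f"pics/{n}0.png",g["frame"]);print(n,g["camera_matrix"].round(1).tolist(),g["view"].round(3).tolist(),g.keys())
pickle.dump(d,open("im0.pkl","wb"));print(state())
E
```

```text
pics
scene [[469.3, 0.0, 320.1], [0.0, 469.3, 238.5], [0.0, 0.0, 1.0]] [[0.821, 0.571, -0.013, -0.549], [-0.46, 0.674, 0.578, 0.19], [0.339, -0.468, 0.816, -0.862], [0.0, 0.0, 0.0, 1.0]] dict_keys(['frame', 'depth', 'camera_matrix', 'view'])
side [[447.7, 0.0, 322.3], [0.0, 447.7, 246.3], [0.0, 0.0, 1.0]] [[0.971, -0.237, 0.019, -0.56], [0.158, 0.702, 0.695, -0.196], [-0.178, -0.672, 0.719, -0.538], [0.0, 0.0, 0.0, 1.0]] dict_keys(['frame', 'depth', 'camera_matrix', 'view'])
wrist [[362.7, 0.0, 324.1], [0.0, 362.7, 238.9], [0.0, 0.0, 1.0]] [[1.0, 0.001, -0.001, -0.599], [-0.001, 0.959, -0.283, 0.034], [0.001, 0.283, 0.959, -0.391], [0.0, 0.0, 0.0, 1.0]] dict_keys(['frame', 'depth', 'camera_matrix', 'view'])
{'time': 0.15, 'joint_pos': array([-5.67260126e-02,  9.16858926e-02,  1.23158433e+00, -7.66343647e-06,
        1.81980551e+00, -5.67140003e-02]), 'dq': array([ 1.81508351e-03, -2.34292568e-03, -3.61855905e-03,  7.63369683e-04,
       -4.46935679e-05, -9.91333762e-04]), 'joint_torque': array([ 1.35033202e-03, -4.47044814e+01, -4.06907630e+01,  6.99103042e-02,
        2.74600578e-02, -1.16549641e-04]), 'ee_pos': array([ 5.99791247e-01, -8.06975699e-06,  2.29780717e-01]), 'ee_rot': array([-5.50754025e-04,  7.07111499e-01,  7.07101674e-01, -4.96548422e-04]), 'ft_force': array([ 0.68082874, -0.81217431,  0.7404534 ]), 'moment': array([-0.04947466, -0.01051831,  0.01564761]), 'finger_gap': 0.08803804258519433}
```

View pics/scene0.png

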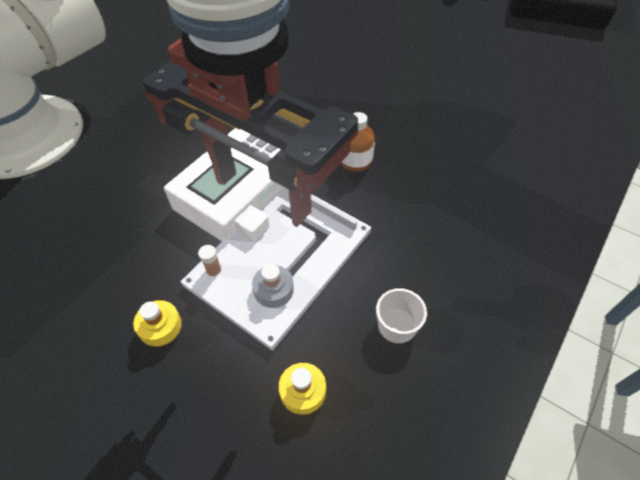

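View pics/side0.png

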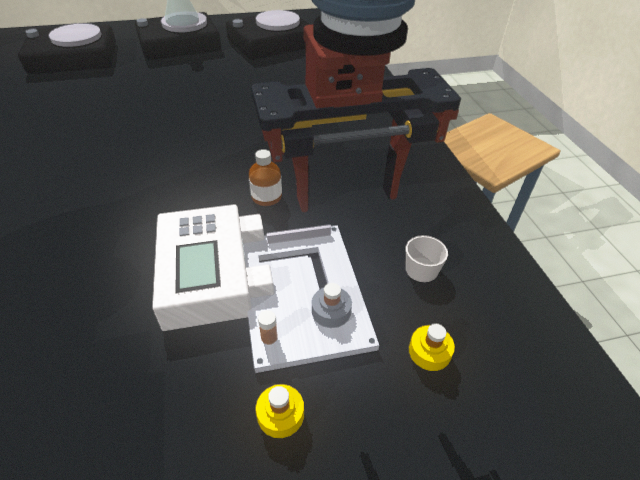

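View pics/wrist0.png

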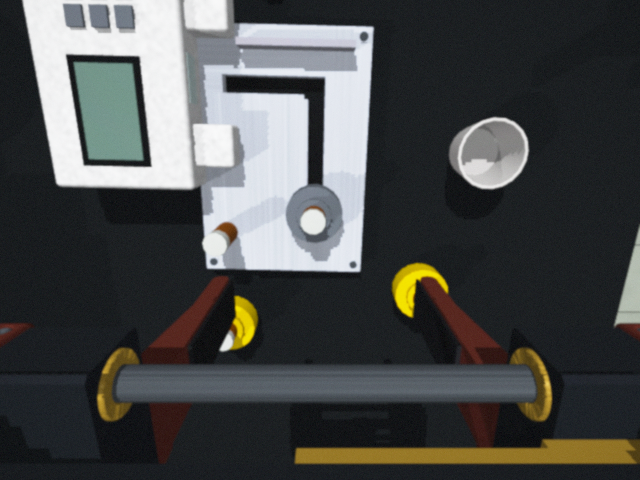

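The candidates for the carrier, in the side view, are the grey puck at (332,303) and the yellow pucks at (280,410) and (432,347). Only the grey one stands in the deck slot, so that is the carrier. I'll confirm it in an enlarged crop and then measure.

```bash
cat > h.py <<'E'
import numpy as np,cv2
def ray(g,uv):
    uv=np.atleast_2d(np.asarray(uv,float));K=g["camera_matrix"];V=g["view"]
    d=np.c_[(uv[:,0]-K[0,2])/K[0,0],-(uv[:,1]-K[1,2])/K[1,1],-np.ones(len(uv))]@V[:3,:3]
    return -V[:3,:3].T@V[:3,3],d
def onz(g,uv,z):
    c,d=ray(g,uv);return (c+d*((z-c[2])/d[:,2])[:,None])
def proj(g,P):
    P=np.atleast_2d(P);V=g["view"];K=g["camera_matrix"];q=P@V[:3,:3].T+V[:3,3]
    return np.c_[K[0,0]*q[:,0]/-q[:,2]+K[0,2],-K[1,1]*q[:,1]/-q[:,2]+K[1,2]]
def tri(gs,uvs):
    A=np.zeros((3,3));b=np.zeros(3)
    for g,u in zip(gs,uvs):
        c,d=ray(g,u);d=d[0]/np.linalg.norm(d[0]);M=np.eye(3)-np.outer(d,d);A+=M;b+=M@c
    return np.linalg.solve(A,b)
E
python3 - <<'E'
import pickle,cv2,numpy as np
d=pickle.load(open("im0.pkl","rb"))
a=cv2.resize(d["wrist"]["frame"][10:290,180:400],None,fx=2.1,fy=2.1,interpolation=cv2.INTER_CUBIC)
b=cv2.resize(d["side"]["frame"][210:400,230:400],None,fx=3,fy=3,interpolation=cv2.INTER_CUBIC)[:a.shape[0]]
a=a[:,:280*1]if 0 else a
cv2.imwrite("pics/cropw.png",a);cv2.imwrite("pics/crops.png",b)
E
```

```text
(no output)
```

View pics/cropw.png

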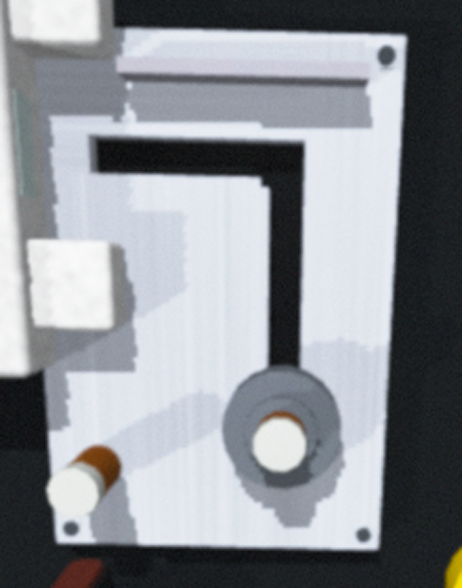

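View pics/crops.png

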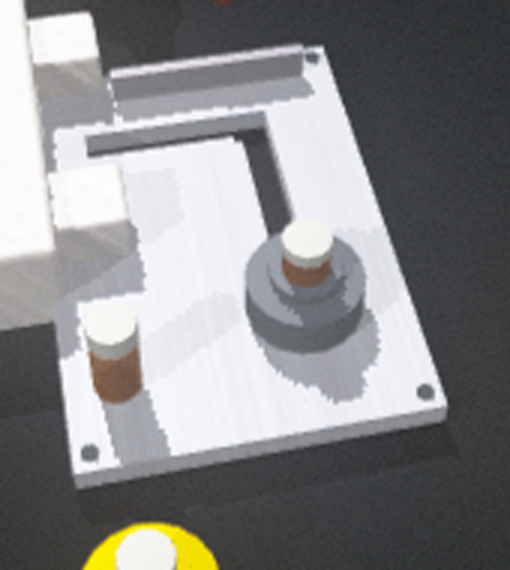

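```bash
cat > meas.py <<'E'
import pickle,cv2,numpy as np,sys
from h import *
from scipy.optimize import least_squares
def edgepts(img,p,q,half=5,n=30):
    p,q=np.array(p,float),np.array(q,float);t=(q-p)/np.linalg.norm(q-p);nn=np.array([-t[1],t[0]])
    s=np.linspace(-half,half,8*half+1);out=[]
    for a in np.linspace(.08,.92,n):
        c=p+a*(q-p);pts=(c+s[:,None]*nn).astype(np.float32)
        v=cv2.remap(img,pts[None,:,0],pts[None,:,1],cv2.INTER_LINEAR)[0].astype(float)
        gr=np.abs(np.gradient(cv2.GaussianBlur(v[:,None],(1,7),0)[:,0]));i=gr.argmax()
        if gr[i]>3: out.append(pts[i])
    return np.array(out)
def fit(d):
    segs={} 
    W=lambda x,y:(x/2.1+180,y/2.1+10)
    S=lambda x,y:(x/3+230,y/3+210)
    data=[]
    # (cam, p,q, axis, value m)
    L=[("wrist",W(304,145),W(299,355),0,8),("wrist",W(269,195),W(268,350),0,-8),("wrist",W(100,135),W(300,141),1,8),("wrist",W(105,173),W(250,177),1,-8),
    ("wrist",W(406,40),W(379,545),0,50),("wrist",W(60,542),W(375,549),1,-185),("wrist",W(130,28),W(400,36),1,50),
    ("side",S(322,48),S(445,405),0,50),("side",S(80,475),S(440,405),1,-185),("side",S(266,115),S(292,205),0,8),("side",S(95,135),S(262,112),1,8),("side",S(100,152),S(235,140),1,-8),("side",S(245,148),S(270,230),0,-8)]
    for c,p,q,ax,v in L:
        e=edgepts(cv2.cvtColor(d[c]["frame"],cv2.COLOR_BGR2GRAY),p,q,3 if abs(v)==8 else 5)
        if len(e)<8: print("few",c,ax,v,len(e));continue
        data.append((c,ax,v,onz(d[c],e,.018)[:,:2]))
    def res(x,data,full=0):
        ct,st=np.cos(x[2]),np.sin(x[2]);R=np.array([[ct,-st],[st,ct]]);r=[(((P-x[:2])@R)[:,ax]*1000-v) for c,ax,v,P in data]
        return r if full else np.concatenate(r)
    for sel in (["wrist"],["side"],["wrist","side"]):
        dd=[k for k in data if k[0] in sel]
        s=least_squares(res,[.59,.08,0],args=(dd,),loss="soft_l1",x_scale=[.01,.01,.01])
        print(sel,s.x.round(4),[(k[0][0],k[1],k[2],round(float(np.median(r)),1)) for k,r in zip(dd,res(s.x,dd,1))])
    return s.x
E
python3 - <<'E'
import pickle,cv2,numpy as np
from h import *; from meas import fit
d=pickle.load(open("im0.pkl","rb"))
x=fit(d)
# heights: triangulate hole/corner (deck near-right corner), caps
W=lambda a,b:(a/2.1+180,b/2.1+10); S=lambda a,b:(a/3+230,b/3+210)
G=[d["wrist"],d["side"]]
for n,w,s in (("hole NR",W(363,535),S(425,392)),("hole NL",W(71,528),S(89,453)),("hole far",W(387,55),S(313,58)),("cap carrier",W(279,444),S(307,243-7)),("spare cap",W(74,492),S(109,320)),("fence R",W(368,60),S(301,45))):
    print(n,(tri(G,[w,s])*1000).round(1))
R=np.array([[np.cos(x[2]),-np.sin(x[2])],[np.sin(x[2]),np.cos(x[2])]])
for n,uv,z in (("carrier cap",W(279,444),.068),("spare cap",W(74,492),.064)):
    p=onz(d["wrist"],uv,z)[0,:2];print(n,p,((p-x[:2])@R*1000).round(1))
for n,g in d.items():
    if n=="wrist": continue
    # puck top ellipse (grey) handled later
E
```

```text
['wrist'] [ 0.5917  0.1204 -0.0202] [('w', 0, 8, -0.7), ('w', 0, -8, 0.3), ('w', 1, 8, -0.5), ('w', 1, -8, 0.4), ('w', 0, 50, 0.3), ('w', 1, -185, -0.6), ('w', 1, 50, 0.5)]
['side'] [ 0.5909  0.1193 -0.0203] [('s', 0, 50, 0.2), ('s', 1, -185, -0.2), ('s', 0, 8, -1.3), ('s', 1, 8, -0.2), ('s', 1, -8, 0.4), ('s', 0, -8, 0.4)]
['wrist', 'side'] [ 0.5913  0.1199 -0.0203] [('w', 0, 8, -0.3), ('w', 0, -8, 0.7), ('w', 1, 8, 0.0), ('w', 1, -8, 0.9), ('w', 0, 50, 0.7), ('w', 1, -185, -0.1), ('w', 1, 50, 1.0), ('s', 0, 50, -0.3), ('s', 1, -185, -0.8), ('s', 0, 8, -1.7), ('s', 1, 8, -0.8), ('s', 1, -8, -0.1), ('s', 0, -8, -0.1)]
hole NR [629.9 -58.6  17.3]
hole NL [480.4 -54.9  17.3]
hole far [636.  162.2  14.9]
cap carrier [589.1   1.2  66.4]
spare cap [497.6 -21.4  62.8]
fence R [626.8 156.3  32.2]
carrier cap [0.58910532 0.00159432] [   0.2 -118.3]
spare cap [ 0.49852072 -0.02118505] [ -89.9 -142.9]
```

The crop confirms the grey puck in the slot. In deck coordinates the carrier is at (0.2, -118) mm, and the two views agree within about 2 mm. Next I'll check the bystanders' places, then close the fingers and make the first approach.

```bash
cat >> h.py <<'E'
O=np.array([.5913,.1199]);YAW=-.0203
R=np.array([[np.cos(YAW),-np.sin(YAW)],[np.sin(YAW),np.cos(YAW)]])
def w(x,y,z): return np.r_[O+R@(np.array([x,y])/1000),z/1000]   # deck mm -> world m
def dk(p): return ((np.asarray(p)[...,:2]-O)@R*1000)
_a=YAW/2; _b=np.pi/4
# Rz(yaw)*[0,.7071,.7071,0]
Q=np.array([0,np.cos(_a)*np.sqrt(.5)-np.sin(_a)*np.sqrt(.5),np.cos(_a)*np.sqrt(.5)+np.sin(_a)*np.sqrt(.5),0])
E
python3 - <<'E'
import pickle
from h import *
d=pickle.load(open("im0.pkl","rb"));G=[d["side"],d["scene"]]
for n,a,b in (("bottle",(263,157),(359,121)),("dish",(425,252),(401,307)),("yelL",(279,396),(151,310)),("yelR",(436,333),(301,377))):
    p=tri(G,[a,b]);print(n,(p*1000).round(),dk(p).round())
from bench import *
import numpy as np
close()
move_to(w(0,-182,110),Q)
s=state();print(s["time"],dk(s["ee_pos"]),s["ee_pos"],s["finger_gap"],s["ft_force"].round(1))
move_l(w(0,-182,32),.1)
s=state();print(s["time"],dk(s["ee_pos"]),s["ee_pos"],s["ft_force"].round(1))
for n in ("side","scene","wrist"):
    cv2.imwrite(f"pics/{n}1.png",get_image(n)["frame"])
E
```

```text
bottle [541. 293.  84.] [-53. 172.]
dish [752.  64.  38.] [162. -53.]
yelL [ 495. -124.   52.] [ -91. -245.]
yelR [702. -86.  53.] [ 115. -203.]
2.0917 [   0.46603497 -181.79146983] [ 0.58807583 -0.06186347  0.11123576] 0.000583705837603856 [ 0.2 -0.3  0.6]
3.025 [   0.55207769 -182.05729543] [ 0.58815645 -0.06213099  0.03289583] [-0.  -0.4 -0.4]
```

View pics/side1.png

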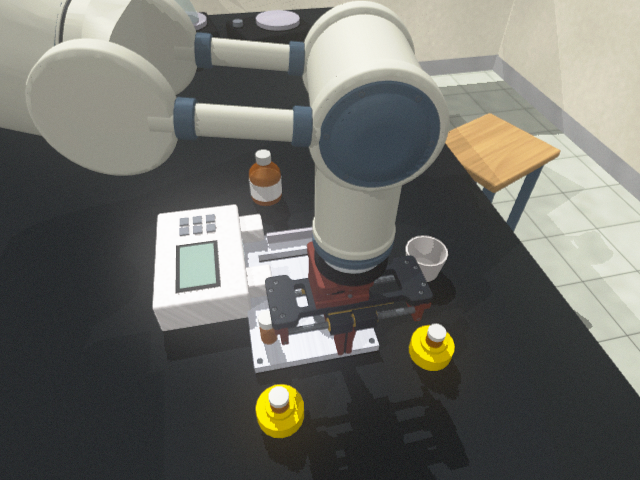

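View pics/wrist1.png

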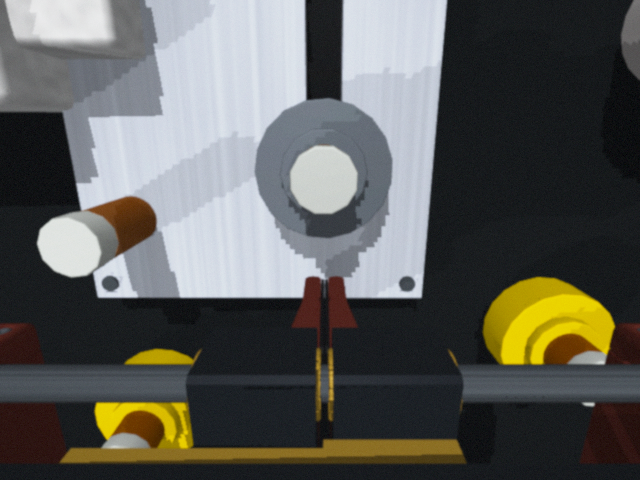

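The fingers are lined up behind the carrier: the tips are at wrist px (325,285) and the puck at (323,170). The spare vial and yellow pucks are clear. Now I'll push leg one gently.

```bash
cat > stat.py <<'E'
from bench import *
from h import *
def st(l=""):
    s=state();f=s["ft_force"];print(l,round(s["time"],2),dk(s["ee_pos"]).round(1),round(s["ee_pos"][2]*1000,1),"F deck",(f[:2]@R).round(1),round(f[2],1));return f[:2]@R
E
python3 - <<'E'
from stat import *
E
mv stat.py stt.py
python3 - <<'E'
from stt import *
move_l(w(0,-158,31),.06);st()
for y in (-135,-110,-85,-62,-50):
    move_l(w(0,y,31),.05);st(y)
g=get_image("wrist");cv2.imwrite("pics/w2.png",g["frame"]);cv2.imwrite("pics/s2.png",get_image("side")["frame"])
E
```

```text
3.73 [  -0.  -157.5] 30.9 F deck [-0.4 -0.6] 0.3
-135 4.33 [  -0.  -134.5] 31.0 F deck [-0.3 -0. ] -0.2
-110 4.98 [  -0.  -109.4] 31.0 F deck [ 0.1 -0.4] 0.3
-85 5.63 [ -0.  -84.5] 31.0 F deck [0.1 0.1] 0.9
-62 6.24 [ -0.  -61.4] 31.0 F deck [-0.2 -0.6] 0.9
-50 6.63 [ -0.  -49.4] 31.0 F deck [ 1.  -0.1] 0.4
```

View pics/w2.png

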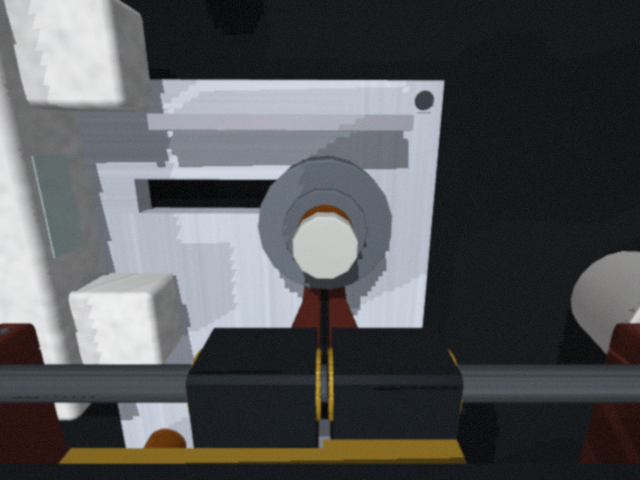

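View pics/s2.png

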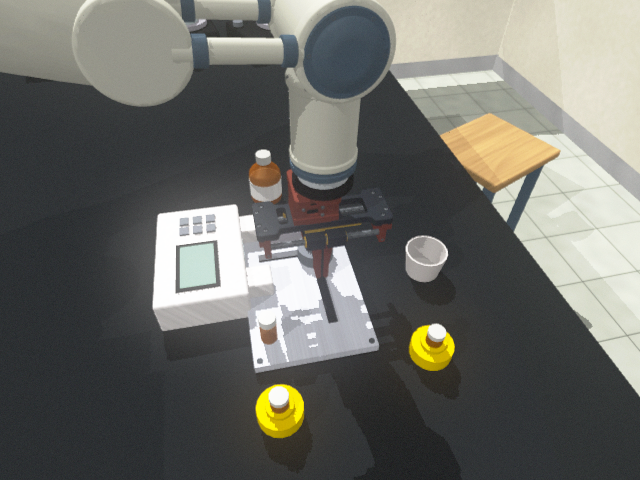

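The carrier has followed and is upright, with its cap at wrist px (325,246). I'll measure it and finish leg one in small steps.

```bash
cat >> stt.py <<'E'
def cap(g,near):
    """white cap nearest to expected deck xy (mm)"""
    pz=proj(g,w(*near,68))[0];x0,y0=(pz-45).astype(int).clip(0)
    hsv=cv2.cvtColor(g["frame"],cv2.COLOR_BGR2HSV)[y0:y0+90,x0:x0+90]
    m=((hsv[...,2]>170)&(hsv[...,1]<40)&1).astype(np.uint8)
    n,l,s,c=cv2.connectedComponentsWithStats(cv2.morphologyEx(m,cv2.MORPH_OPEN,np.ones((5,5))))
    r=[]
    for i in range(1,n):
        uv=c[i]+[x0,y0];r.append((np.hypot(*(uv-pz)).round(),uv.round(1),s[i,4],dk(onz(g,uv,.068)[0]).round(1)))
    return sorted(r,key=lambda t:t[0])[:2]
E
python3 - <<'E'
from stt import *
print(cap(get_image("wrist"),(0,-12)))
print(dk(onz(get_image("wrist"),(325,246),.068)[0]))
for y in (-45,-42,-40,-39,-38,-37.5,-37,-36.5,-36):
    move_l(w(0,y,31),.03);f=st(y)
    if f[1]<-6: break
g=get_image("wrist");cv2.imwrite("pics/w3.png",g["frame"]);print(cap(g,(0,0)))
E
```

```text
[(np.float64(10.0), array([324.5, 245.5]), np.int32(3145), array([-0.4, -8.3])), (np.float64(53.0), array([287.1, 291.9]), np.int32(253), array([-13.6, -25.5]))]
[-0.22809487 -8.59828903]
-45 7.15 [ -0.  -44.8] 31.0 F deck [-0.3 -0.2] -0.3
-42 7.4 [ -0.  -41.8] 31.0 F deck [-0.3 -1.4] -0.1
-40 7.65 [  0.  -39.9] 31.0 F deck [-0.3 -1.6] -0.0
-39 7.9 [ -0. -39.] 31.0 F deck [-0.2 -1.6] 0.6
-38 8.15 [  0.  -38.1] 31.0 F deck [ 0.  -2.4] -0.1
-37.5 8.4 [  0. -38.] 31.0 F deck [-0.8 -5. ] 0.6
-37 8.65 [  0.  -37.9] 31.0 F deck [ 0.  -7.4] 0.5
[(np.float64(8.0), array([325.6, 247.9]), np.int32(3261), array([0. , 2.8])), (np.float64(54.0), array([285.8, 292. ]), np.int32(208), array([-14. , -13.6]))]
```

View pics/w3.png

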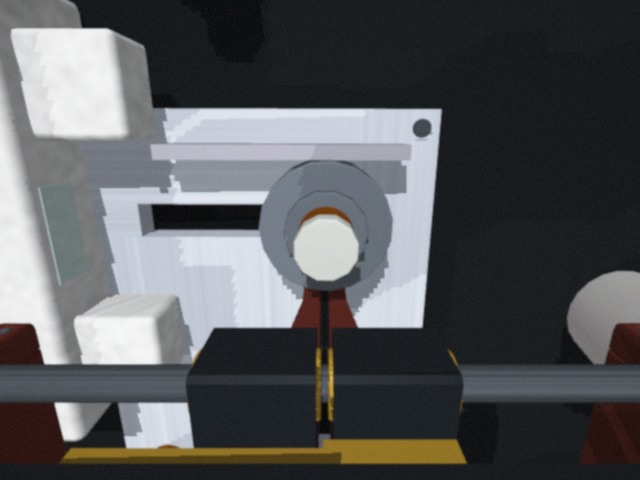

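The contact force rose from about 2 to 7.4 N over the last 1 mm step, and the puck (px 325,225) touches the fence line. So the carrier is in the corner. I'll back off and go round to the +x side.

Run:
```python
from stt import *
move_l(w(0,-60,31),.1)
move_l(w(0,-60,100),.15)
move_l(w(66,-1,100),.15)
move_l(w(66,1,31),.12);st()
g=get_image("wrist");cv2.imwrite("pics/w4.png",g["frame"]);print(cap(g,(0,1)))
g=get_image("side");cv2.imwrite("pics/s4.png",g["frame"]);print(cap(g,(0,1)))
```

```text
11.16 [66.3  0.9] 31.8 F deck [0.9 0.4] 0.6
[(np.float64(17.0), array([138.2, 336.4]), np.int32(4103), array([-2.8,  7. ]))]
[(np.float64(2.0), array([315.9, 227.5]), np.int32(70), array([ 2.9, -0.9])), (np.float64(37.0), array([339.5, 254. ]), np.int32(550), array([ 24.5, -60.9]))]
```

View pics/w4.png

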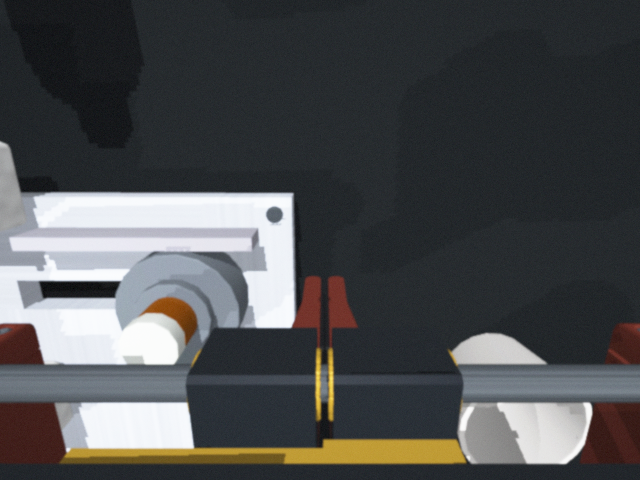

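View pics/s4.png

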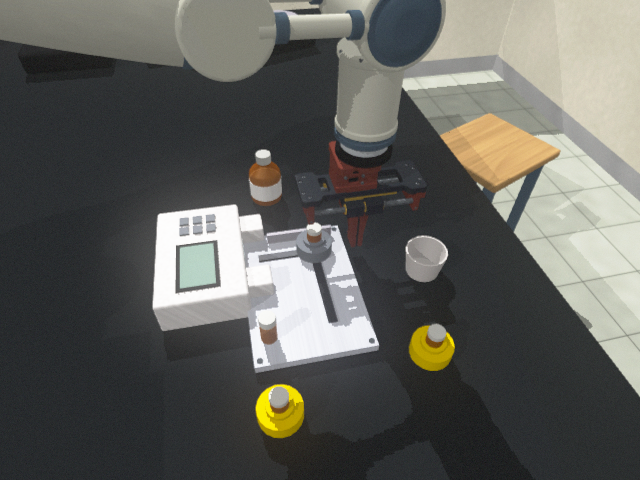

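The side view shows the carrier upright in the corner, cap at (314,230). The fingers are on the +x side and the dish is clear. I'll push leg two now.

Run:
```python
from stt import *
for x in (45,30,10,-10,-26):
    move_l(w(x,1,31),.045);f=st(x)
    if f[0]>12: break
g=get_image("wrist");cv2.imwrite("pics/w5.png",g["frame"])
g=get_image("side");cv2.imwrite("pics/s5.png",g["frame"]);print(cap(g,(-70,1)))
```

```text
45 11.88 [44.9  1. ] 31.2 F deck [0.3 0.2] 0.2
30 12.36 [29.6  1.1] 31.1 F deck [0.3 0.3] -0.3
10 12.95 [9.6 1. ] 31.0 F deck [0.2 0.2] -0.5
-10 13.54 [-10.4   1. ] 31.1 F deck [-0.6 -0.9] -0.6
-26 14.05 [-26.4   1. ] 31.0 F deck [0.1 0.4] 0.5
[(np.float64(6.0), array([261.4, 235.7]), np.int32(464), array([-79.3,  -2.1])), (np.float64(21.0), array([255. , 216.4]), np.int32(47), array([-83.8,  41.8]))]
```

View pics/w5.png

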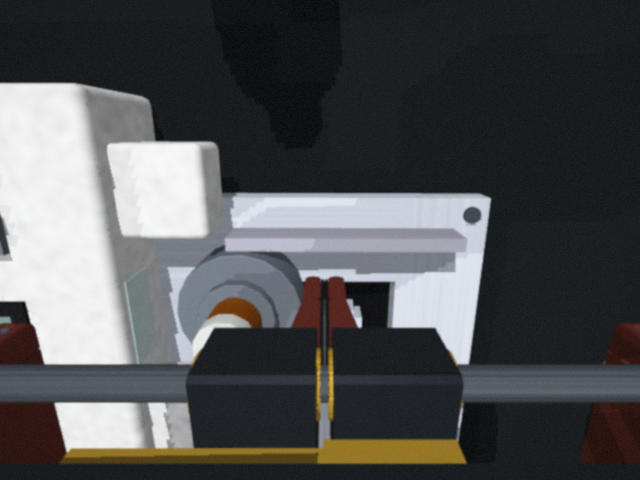

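View pics/s5.png

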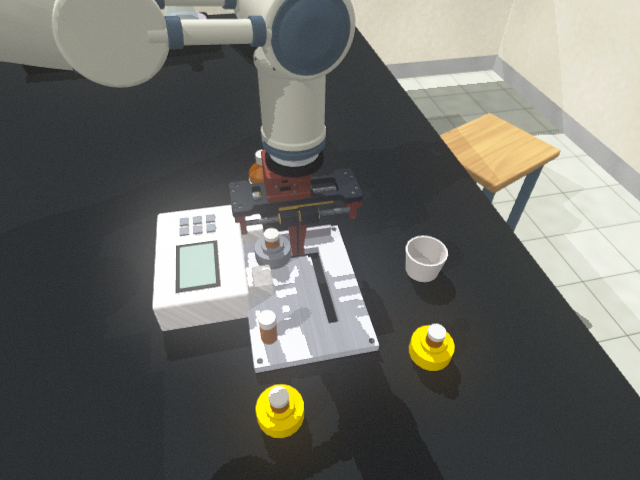

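The carrier is upright, entering between the jaws with its cap at side (272,236). I'll finish in small steps, watching the force.

Run:
```python
from stt import *
for x in (-32,-36,-37,-38,-39,-40,-41,-42,-43,-44,-45,-46,-47,-48):
    move_l(w(x,1,31),.03);f=st(x)
    if f[0]>8: break
g=get_image("wrist");cv2.imwrite("pics/w6.png",g["frame"])
```

```text
-32 14.5 [-32.3   1. ] 31.0 F deck [-0.3 -0.6] 0.6
-36 14.78 [-36.3   1. ] 31.0 F deck [ 0.5 -0.2] -0.1
-37 15.03 [-37.   1.] 31.0 F deck [ 0.2 -0.1] -0.4
-38 15.28 [-38.   1.] 31.0 F deck [ 1.5 -0.2] 0.2
-39 15.53 [-39.   1.] 31.0 F deck [1.  0.2] -0.4
-40 15.78 [-40.1   1. ] 31.0 F deck [ 1.  -0.3] -1.0
-41 16.03 [-41.1   1. ] 31.0 F deck [ 1.2 -0.6] -0.7
-42 16.28 [-42.1   1. ] 31.0 F deck [1.7 0.1] -0.1
-43 16.53 [-43.1   1. ] 31.0 F deck [ 1.1 -0.1] -0.2
-44 16.78 [-43.3   1. ] 31.2 F deck [ 4.6 -0.2] -1.2
-45 17.03 [-43.3   1. ] 31.7 F deck [8.  0.4] -2.3
```

View pics/w6.png

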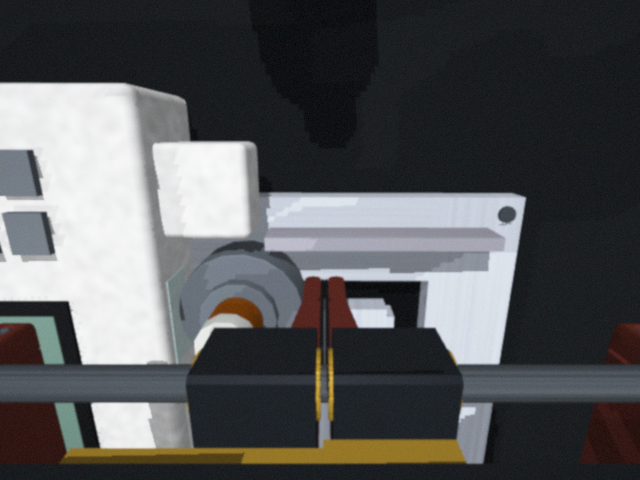

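A hard stop at finger x = -43.3 mm fits home, given about 9.7 mm tip half-width plus 28 mm radius. I'll draw back and check.

Run:
```python
from stt import *
import pickle
move_l(w(-20,1,31),.08)
move_l(w(-10,1,120),.15)
move_l(w(-70,-110,220),.2);hold(.4);st()
d={}
for n in("wrist","side","scene"):
    g=get_image(n);d[n]=g;cv2.imwrite(f"pics/{n}7.png",g["frame"]);print(n,cap(g,(-81,0)))
pickle.dump(d,open("im7.pkl","wb"))
```

```text
19.66 [ -70.  -109.7] 219.6 F deck [-0.4  0.9] -0.7
wrist [(np.float64(4.0), array([311.,  87.]), np.int32(714), array([-80.8,   2.6])), (np.float64(39.0), array([349.1,  82.9]), np.int32(75), array([-51. ,   5.6]))]
side [(np.float64(24.0), array([237.2, 243.2]), np.int32(2665), array([-115.5,  -10.5])), (np.float64(47.0), array([293.2, 268.2]), np.int32(487), array([-44.6, -74.2]))]
scene [(np.float64(13.0), array([266.4, 181.1]), np.int32(3319), array([-102.3,   -1.9])), (np.float64(41.0), array([261.5, 149. ]), np.int32(30), array([-152. ,   45.6]))]
```

View pics/wrist7.png

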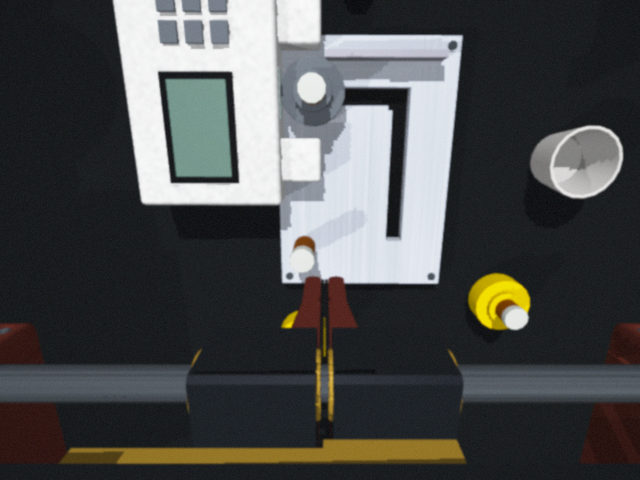

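View pics/side7.png

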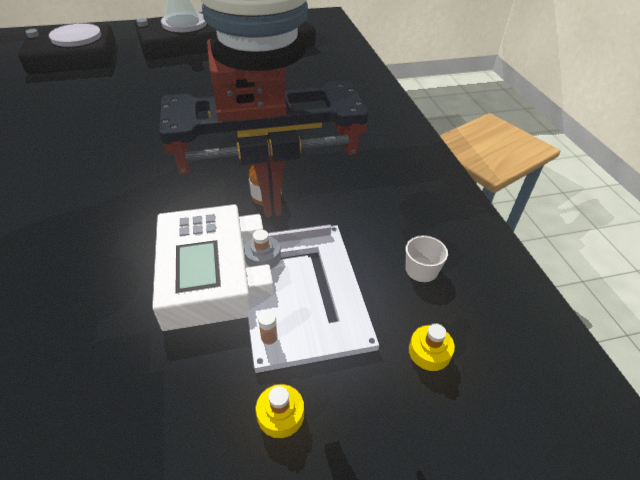

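Run:
```python
from stt import *
import pickle
d=pickle.load(open("im7.pkl","rb"));print(dk(onz(d["side"],(260.5,235),.068)[0]),dk(tri([d["side"],d["wrist"]],[(260.5,235),(311,87)])))
a=pickle.load(open("im0.pkl","rb"))["side"]["frame"];b=d["side"]["frame"]
for n,(x,y) in dict(vial=(255,305),dish=(400,235)).items():
    print(n,cv2.absdiff(a,b)[y:y+45,x:x+30].mean())
job_done()
```

```text
[-80.51071723  -0.3308471 ] [-80.6313769    2.88708121]
vial 2.0182716049382714
dish 2.5125925925925925
the job is handed in; nothing more can be done
```

The carrier is home against the back of the reader's bay, and I handed the job in at about 20 s of the 48 s allowed. With closed fingertips I pushed it along leg one to the fence. I then went round to its +x side and pushed it along leg two. Both pushes ended in a firm stop at about 7–8 N. The hand was then drawn back to about 0.22 m up, clear of everything.

- **Home position:** The last views put the carrier's cap at deck x = -80.8 mm (wrist) and -80.5 mm (side), against a target of -81 mm. The carrier is upright.
- **Bystanders:** The side pictures before and after show the spare vial and dish unmoved. The bottle was partly hidden behind the fingers in the last side picture, but the hand never went near it. The yellow look-alikes stand where they were.
- **Checks that disagreed:**
  - The two views differ by about 3 mm in the carrier's y (2.6 mm against -0.3 mm).
  - The automatic cap finder locked onto the reader in the side and scene views. I picked the side pixel by hand instead, and there was no separate scene-view check.

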